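# Load the leaf drill jig from the slotted rack and lock it

### The job

Get the leaf jig ready for stack drilling: first take out the press block that was left in it and stand it on the green mat with its twin, then slide every blank up out of the blue slotted rack and lay them flat in the jig, stacked lengthwise between the rails and pushed squarely home against the far stop. When the whole stack is home, swing the leaf fully shut over it, and only then turn the red turnbutton all the way across the leaf to lock it. Leave both press blocks standing on the mat, and do not disturb the sleeve, the mandrel or the bushing.

Things in the scene. Friction and masses are not known exactly. Their poses are not given: they have to be found in the camera images.
- rack: blue slotted rack bolted to the bench, 180 (x) x 96 (y) x 60 mm tall. Origin: centre of its underside, z up. Four slots for flat blanks at x = -60, -20, 20 and 60 mm; each slot is 11 mm wide (x) and 68 mm long (y), its floor 10 mm above the bench. Blanks stand in it with their faces towards +x and -x of the rack.
- jig: leaf drill jig bolted to the bench. Origin: bench level under the middle of its nest, z up, x from its open end (nearest the robot) to the far stop. Steel base plate 12 mm thick, x -107 to 83, y -70 to 70 mm; its top is the nest floor, z = 12 mm. Two side rails with inner faces at y = -35 and 35, outer faces at -49 and 49, x -40 to 55, tops at z = 48 mm. Room for four blanks stacked flat.
- jig_stop (a point): foot of the jig's far stop at mid width, jig axes: in the jig frame at x 55, y 0, z 12 mm. The stop's upright face is here, y -49 to 49, top at z = 46 mm. The other end of the nest is open, so blanks slide in x: at home they reach from x = 55 to x = -55 mm, 15 mm beyond the rails' ends, where they can be pushed. One blank slides with 1 to 3 N, the lower ones of a stack need up to 15 N.
- leaf (a joint): hinge of the jig's leaf (aluminium cover plate with four bronze drill bushes), rad: 0 = shut, grows as it swings up and away from the robot, to 1.9. It begins wide open (1.6 to 1.85). Stiff hinge: it stays where it is left and takes 2 to 4 N at the free edge to move. The axis runs along the jig's y through point leaf_hinge.
- leaf_hinge (a point): on the leaf's hinge axis, jig axes, in the jig frame at x 66, y 0, z 53 mm. Shut, the leaf lies from 7 to 128 mm from here towards -x of the jig, 94 mm wide, its top 5 mm above and its underside 4.5 mm below the axis. A clamp knob (20 mm across) stands 16 mm over its outer face, 66 mm from the axis, at mid width.
- leaf_tip (a point): middle of the leaf's free edge, 128 mm from the hinge axis; moves with the leaf (x and z turn with it).
- turnbutton (a joint): red turnbutton on a post beside the jig's +y rail, on a vertical pin, rad: 0 = its arm points to -x of the jig, beside the leaf and clear of it; 1.57 (its stop) = arm points to -y of the jig, across the shut leaf, locked. Grows counter-clockwise from above. Begins between -0.45 and 0. Light friction (0.05 N m), stays where left. Push it with shut fingers or pinch it.
- button_pivot (a point): on the turnbutton's pin at mid thickness, jig axes, in the jig frame at x -30, y 60, z 66 mm. The bar is 14 mm wide and 12 mm thick (z 60 to 72 mm over the bench), its round end 51 mm from the pin, with a 24 mm round boss at the pin. The top of the shut leaf is 58 mm over the bench.
- button_tip (a point): end of the turnbutton's arm, 51 mm from the pin, at mid thickness; turns with it.
- mat: green rubber mat fixed on the bench, 150 (x) x 200 (y) x 4 mm, where the pair of press blocks lives. Origin: centre of its underside, z up.
- block_a: aluminium press block, 40 (x) x 50 (y) x 44 mm tall (z), 0.22 kg, with a 20 mm wide, 14 mm deep groove along its x in the top. Origin: centre of its underside. Gripped across its 40 mm x faces. At first it has been left in the jig's nest, standing on the nest floor between the rails, its x nearly along the jig's x, with finger room before and behind it.
- block_b: aluminium press block, 40 (x) x 50 (y) x 44 mm tall (z), 0.22 kg, with a 20 mm wide, 14 mm deep groove along its x in the top. Origin: centre of its underside. Gripped across its 40 mm x faces. The twin; at first stands on one half (+y of the mat's frame) of the mat.
- sleeve: bystander: black oxide sleeve standing on the bench, 42 mm outside, 28 mm bore, 50 mm tall. Origin: centre of its underside.
- mandrel: bystander: steel mandrel standing on end, 25 mm diameter, 95 mm tall. Origin: centre of its underside.
- bushing: bystander: bronze bushing standing on the bench, 36 mm outside, 22 mm bore, 32 mm tall. Origin: centre of its underside.
- blank_1: aluminium blank 8 mm thick (its x), 64 mm wide (its y), 110 mm long (its z), 0.15 kg, with a patch of blue layout dye near one end. Origin: middle of one short edge; z runs along the blank to the other short edge. At first it stands in a rack slot, z up, origin on the slot floor, its upper 60 mm above the rack; may be absent.
- blank_1_center (a point): middle of that blank (55 mm along its z from the origin), blank axes.
- blank_2: aluminium blank 8 mm thick (its x), 64 mm wide (its y), 110 mm long (its z), 0.15 kg, with a patch of blue layout dye near one end. Origin: middle of one short edge; z runs along the blank to the other short edge. At first it stands in a rack slot, z up, origin on the slot floor, its upper 60 mm above the rack; may be absent.
- blank_2_center (a point): middle of that blank (55 mm along its z from the origin), blank axes.
- blank_3: aluminium blank 8 mm thick (its x), 64 mm wide (its y), 110 mm long (its z), 0.15 kg, with a patch of blue layout dye near one end. Origin: middle of one short edge; z runs along the blank to the other short edge. At first it stands in a rack slot, z up, origin on the slot floor, its upper 60 mm above the rack; may be absent.
- blank_3_center (a point): middle of that blank (55 mm along its z from the origin), blank axes.
- blank_4: aluminium blank 8 mm thick (its x), 64 mm wide (its y), 110 mm long (its z), 0.15 kg, with a patch of blue layout dye near one end. Origin: middle of one short edge; z runs along the blank to the other short edge. At first it stands in a rack slot, z up, origin on the slot floor, its upper 60 mm above the rack; may be absent.
- blank_4_center (a point): middle of that blank (55 mm along its z from the origin), blank axes.
Things that resemble listed ones, but are neither listed nor needed, are in the scene too. There is more than one size of the mat; the one meant has the size given above.

How it is judged:
On the way, in this order (a step that is already met when the one before it is completed fails the run):
1. the press block is out of the jig and stands on the mat (x of block_a in the frame of mat between -0.065 and 0.065 m and y of block_a in the frame of mat between -0.09 and 0.09 m and z of block_a in the frame of mat below 0.008 m and angle between block_a's own z axis and vertical below 0.1 rad and linear speed of block_a below 0.03 m/s), for 0.2 s.
2. every blank lies flat in the jig, home against the far stop, with the leaf still open and the turnbutton clear (angle between the x axis of each of blank_1, blank_2, blank_3, blank_4 and the z axis of jig, either way round below 0.06 rad and angle between the z axis of each of blank_1, blank_2, blank_3, blank_4 and the x axis of jig, either way round below 0.08 rad and x of blank_1_center in the frame of jig between -0.004 and 0.004 m and y of blank_1_center in the frame of jig between -0.006 and 0.006 m and z of each of blank_1_center, blank_2_center, blank_3_center, blank_4_center in the frame of jig below 0.045 m and linear speed of each of blank_1, blank_2, blank_3, blank_4 below 0.03 m/s and x of blank_2_center in the frame of jig between -0.004 and 0.004 m and y of blank_2_center in the frame of jig between -0.006 and 0.006 m and x of blank_3_center in the frame of jig between -0.004 and 0.004 m and y of blank_3_center in the frame of jig between -0.006 and 0.006 m and x of blank_4_center in the frame of jig between -0.004 and 0.004 m and y of blank_4_center in the frame of jig between -0.006 and 0.006 m and value of joint leaf above 1 rad and value of joint turnbutton below 0.4 rad), for 0.2 s.
3. the leaf is shut over the stack while the turnbutton is still clear (angle between the x axis of each of blank_1, blank_2, blank_3, blank_4 and the z axis of jig, either way round below 0.06 rad and angle between the z axis of each of blank_1, blank_2, blank_3, blank_4 and the x axis of jig, either way round below 0.08 rad and x of blank_1_center in the frame of jig between -0.004 and 0.004 m and y of blank_1_center in the frame of jig between -0.006 and 0.006 m and z of each of blank_1_center, blank_2_center, blank_3_center, blank_4_center in the frame of jig below 0.045 m and linear speed of each of blank_1, blank_2, blank_3, blank_4 below 0.03 m/s and x of blank_2_center in the frame of jig between -0.004 and 0.004 m and y of blank_2_center in the frame of jig between -0.006 and 0.006 m and x of blank_3_center in the frame of jig between -0.004 and 0.004 m and y of blank_3_center in the frame of jig between -0.006 and 0.006 m and x of blank_4_center in the frame of jig between -0.004 and 0.004 m and y of blank_4_center in the frame of jig between -0.006 and 0.006 m and value of joint leaf below 0.05 rad and value of joint turnbutton below 0.4 rad), for 0.2 s.
4. the turnbutton is turned across the shut leaf (value of joint turnbutton above 1.35 rad and value of joint leaf below 0.05 rad), for 0.2 s.
At the end, for the whole second after the job is handed in: Every blank lies flat in the jig, stacked lengthwise between the rails, within 4 mm of the far stop and at rest; the leaf is shut (below 0.05 rad); the turnbutton lies across it (above 1.35 rad); both press blocks stand upright on the mat at rest (centres at least 10 mm inside its edge) (all of step 1 and all of step 4 and angle between the x axis of each of blank_1, blank_2, blank_3, blank_4 and the z axis of jig, either way round below 0.06 rad and angle between the z axis of each of blank_1, blank_2, blank_3, blank_4 and the x axis of jig, either way round below 0.08 rad and x of blank_1_center in the frame of jig between -0.004 and 0.004 m and y of blank_1_center in the frame of jig between -0.006 and 0.006 m and z of each of blank_1_center, blank_2_center, blank_3_center, blank_4_center in the frame of jig below 0.045 m and linear speed of each of blank_1, blank_2, blank_3, blank_4, block_b below 0.03 m/s and x of blank_2_center in the frame of jig between -0.004 and 0.004 m and y of blank_2_center in the frame of jig between -0.006 and 0.006 m and x of blank_3_center in the frame of jig between -0.004 and 0.004 m and y of blank_3_center in the frame of jig between -0.006 and 0.006 m and x of blank_4_center in the frame of jig between -0.004 and 0.004 m and y of blank_4_center in the frame of jig between -0.006 and 0.006 m and x of block_b in the frame of mat between -0.065 and 0.065 m and y of block_b in the frame of mat between -0.09 and 0.09 m and z of block_b in the frame of mat below 0.008 m and angle between block_b's own z axis and vertical below 0.1 rad); the robot touches nothing.
It fails at once if a bystander (sleeve, mandrel or bushing) is moved more than 30 mm or knocked over (distance of any of sleeve, mandrel, bushing from where it was at the start of the episode above 0.03 m or angle between any of sleeve, mandrel, bushing's own z axis and vertical above 0.5 rad).
Of blank_1, blank_2, blank_3, blank_4 only 2 to 4 are there at a start; the rules pass over those that are not, and their reading is None.
At some moment in a run one of block_a, block_b may be knocked a few centimetres aside while the robot is not near it.
It also fails if it takes over 210 s, if anything falls off the work surface, if the arm or the gripper's body presses on something with over 40 N, if the wrist force passes 120 N, or if a joint passes its speed limit or range.

### The arm

A 6-joint arm with a two-finger parallel gripper is mounted at the origin on the work surface. World frame = base frame: x ahead of the robot, y to its left, z up, the work surface at z = 0. Lengths are in m, angles in rad, forces in N, time in s.
With the tool pointing down it reaches from about 0.3 to 0.875 m from the base axis. Payload 6.4 kg.
Tool frame: the origin (TCP) lies on the centre line of the jaws, within the pads' length; the fingertips stand 8 mm ahead of it and the grasp point (between the pads) lies 11 mm behind it; z points along the fingers, y is the line along which they close (so a half turn about z gives the same grasp; the last joint's range is limited). The gripper opens to 85 mm and grips with 20 to 120 N. Pads are 22 mm wide; open, the fingers measure 114 mm over their backs; the gripper's body (76 mm by 85 mm) begins 54 mm behind the grasp point. The pads swing forward as they close: fully open they stand 13 mm farther back than shut.
Start: joints at [-0.206, 0.181, 1.607, -0, 1.354, -0.206], TCP at [0.575, 0, 0.239] pointing down, gripper open.
Joint ranges: [-2.99, 2.99], [-0.89, 2.07], [0.3, 2.58], [-1.14, 4.28], [0, 2.63], [-3.12, 3.12]. Speed limits (rad/s): [2.57, 2.57, 3.01, 3.14, 3.14, 3.14].

### API

Orientations are given as a unit quaternion [w, x, y, z].
In Python, from bench import ctrl gives the robot as it stands.
- The arm moves only by the shell command python3 -m handwheel 'ROWS' [OPENING]. ROWS is JSON, a list that holds one entry, the list of rows, each a list of 4 numbers: the shift along the tool's x, y, z each as a share of 20 cm, from -1 to 1, then the turn about the tool's z as a share of 1.5 rad, from -1 to 1. In form: [[[x, y, z, twist], ...]]. A call has 1 to 10 rows; each row is the pose to reach, as a shift and turn from the pose commanded when the call began, along the tool's axes at that moment; what a row does not reach only later rows make up. A row lasts 1/8 s, in which the tool goes at most 62.5 mm and 10.7 degrees, less where a joint would pass 70% of its speed; a pose out of reach is approached as far as the arm can. A call with a number of a shift or a turn outside -1 to 1 is refused whole. A call with a gripper value outside its range is refused whole. OPENING is the finger opening in mm, from 0 to 85.4, set as the call begins (- or left out, the last holds). The fingers move at their own pace and stop on an object; the grip force is fixed at half the most. Time passes only in rows, so rows that repeat a pose let the fingers close. It gives the time, the measured TCP pose, the force, the opening and the grip force at its end, in the units of the state.
- ctrl.get_obs(): the state, without advancing time (a new reading comes with each control period).
- ctrl.camera(name): name is "scene" or "side" or "wrist"; returns a dict with "color" (384x512x3 uint8, red, green, blue), "range_z" (384x512 float32, m along the optical axis (not along the pixel's ray), 0 where there is no reading), "K" (3x3 intrinsics, pixels), "pose" (4x4, takes a point from camera to world coordinates); the wrist camera has in their place "T_tool_cam" (4x4, takes a point from camera to tool coordinates, whose origin is the TCP and whose axes are the flange's). Camera axes: x right, y down, z forward; pixel columns grow to the right and rows downward; lengths in m; the calibration is good to about 2 mm. A picture is of the moment at which its call begins: read the wrist's pose just before it.
- ctrl.hand_in(): hands the job in; it is judged then, once.
The state is a dict: "time_s": time; "q": joint angles; "dq": joint speeds; "joint_efforts": joint torques, N m; "eef_pos": TCP position; "eef_rot": TCP orientation; "wrist_force": force on the tool from outside, world axes, zero at the start; "torque": the same for the moment, N m; "opening": opening from 0.0 (shut) to 1.0 (fully open); "grasp_force": force on a finger pad.
Only numpy, scipy, OpenCV 4.12 (cv2) and the standard library are available. Lean on these libraries where they do the work, as an engineer would, in place of code of your own. Each camera call takes 0.05 s, during which the arm holds its last target. There are 200 camera calls.

## Working session

There is one attempt and no reset: what is moved stays moved. The work goes in short steps, Python scripts to look and compute and a shell command to move; the robot and the scene stay as the last step left them, time stands still between calls to the robot, and variables do not carry over. Pictures are saved under pics/ and viewed, at most 14 in all, crops included, and the job is handed in when it is done.

```bash
ls; mkdir -p pics; python3 - <<'E'
from bench import ctrl
import cv2,numpy as np
o=ctrl.get_obs();print({k:np.round(v,3) for k,v in o.items()})
for n in ("scene","side","wrist"):
    c=ctrl.camera(n);np.savez(f"pics/{n}0.npz",**c)
    cv2.imwrite(f"pics/{n}0.png",cv2.cvtColor(c["color"],cv2.COLOR_RGB2BGR))
    print(n,np.round(c["K"],1).tolist(),np.round(c.get("pose",c.get("T_tool_cam")),3).tolist())
E
```

```text
pics
{'time_s': np.float64(0.0), 'q': array([-0.206,  0.182,  1.608, -0.   ,  1.354, -0.206]), 'dq': array([-0.003, -0.   ,  0.   ,  0.   ,  0.003,  0.   ]), 'joint_efforts': array([ 0.0000e+00, -4.4487e+01, -3.5134e+01, -0.0000e+00,  9.0000e-03,
        0.0000e+00]), 'eef_pos': array([0.574, 0.   , 0.238]), 'eef_rot': array([-0.001,  0.707,  0.707, -0.   ]), 'wrist_force': array([1.568, 0.581, 0.272]), 'torque': array([ 0.028, -0.015,  0.045]), 'grasp_force': np.float64(0.0), 'opening': np.float64(1.003)}
scene [[469.7, 0.0, 253.0], [0.0, 469.7, 192.9], [0.0, 0.0, 1.0]] [[0.738, 0.423, -0.525, 1.1], [0.674, -0.447, 0.588, -0.562], [0.014, -0.788, -0.615, 0.807], [0.0, 0.0, 0.0, 1.0]]
side [[366.4, 0.0, 254.9], [0.0, 366.4, 188.0], [0.0, 0.0, 1.0]] [[0.751, -0.344, 0.563, -0.115], [-0.66, -0.414, 0.627, -0.494], [0.018, -0.843, -0.538, 0.64], [0.0, 0.0, 0.0, 1.0]]
wrist [[300.4, 0.0, 253.7], [0.0, 300.4, 191.7], [0.0, 0.0, 1.0]] [[-0.0, -0.964, -0.265, 0.066], [1.0, -0.0, -0.001, 0.001], [0.001, -0.265, 0.964, -0.136], [0.0, 0.0, 0.0, 1.0]]
```

View pics.

View pics/scene0.png

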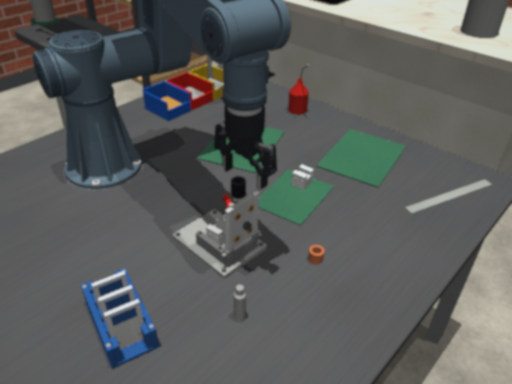

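View pics/side0.png

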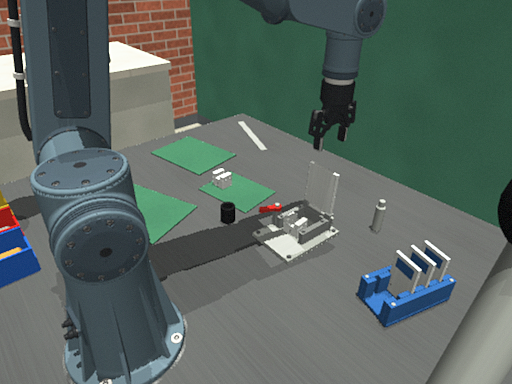

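View pics/wrist0.png

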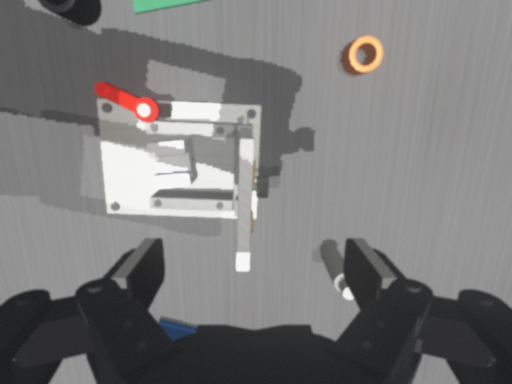

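```bash
cat > h.py <<'E'
from bench import ctrl
import cv2,numpy as np
from scipy.spatial.transform import Rotation as R
def pose():
    o=ctrl.get_obs();T=np.eye(4);w,x,y,z=o["eef_rot"]
    T[:3,:3]=R.from_quat([x,y,z,w]).as_matrix();T[:3,3]=o["eef_pos"];return T
def shot(n,tag=None):
    T=pose();c=ctrl.camera(n)
    P=c["pose"] if n!="wrist" else T@c["T_tool_cam"]
    if tag: cv2.imwrite(f"pics/{tag}.png",cv2.cvtColor(c["color"],cv2.COLOR_RGB2BGR))
    return c["color"],cloud(c["range_z"],c["K"],P),P,c["K"]
def cloud(d,K,P):
    v,u=np.mgrid[:d.shape[0],:d.shape[1]]
    X=np.stack([(u-K[0,2])/K[0,0]*d,(v-K[1,2])/K[1,1]*d,d],-1)@P[:3,:3].T+P[:3,3]
    X[d<=0]=np.nan;return X
def load(n):
    c=np.load(f"pics/{n}0.npz");P=c["pose"] if n!="wrist" else pose()@c["T_tool_cam"]
    return c["color"],cloud(c["range_z"],c["K"],P),P,c["K"]
def hsv(c): return cv2.cvtColor(c,cv2.COLOR_RGB2HSV)
def rect(p):
    p=np.asarray(p)[:,:2];(c,s,a)=cv2.minAreaRect((p*1000).astype(np.float32))
    return np.round(c,1),np.round(s,1),round(a,1)
def comps(m,amin=60):
    n,l,s,_=cv2.connectedComponentsWithStats(m.astype(np.uint8));
    return [l==i for i in range(1,n) if s[i,4]>=amin]
def onplane(u,v,K,P,z):
    r=P[:3,:3]@[(u-K[0,2])/K[0,0],(v-K[1,2])/K[1,1],1];return P[:3,3]+r*(z-P[2,3])/r[2]
E
python3 - <<'E'
from h import *
for n in("scene","side","wrist"):
    C,X,P,K=load(n);H=hsv(C);z=X[...,2]
    h,s,v=[H[...,i].astype(int) for i in range(3)]
    print("==",n,"bench z",np.nanmedian(z[(abs(z)<.02)]))
    for nm,m in dict(green=(h>60)&(h<85)&(s>90)&(abs(z)<.02),blue=(h>100)&(h<125)&(s>120),red=((h<5)|(h>175))&(s>150)&(z<.1),orange=(h>5)&(h<20)&(s>120)&(z<.1)).items():
        for k in comps(m,40):
            p=X[k];p=p[np.isfinite(p[:,0])]
            if len(p)<20: continue
            vv,uu=np.nonzero(k)
            print(nm,len(p),"px",int(uu.mean()),int(vv.mean()),rect(p),"z",np.round(np.percentile(p[:,2],[5,50,95])*1000))
    for nm,lo,hi in(("plate",.007,.017),("rail",.043,.052),("rack",.055,.064)):
        for k in comps((z>lo)&(z<hi)&(X[...,0]>.3)&(X[...,0]<.9)&(abs(X[...,1])<.5),60):
            vv,uu=np.nonzero(k);print(nm,k.sum(),"px",int(uu.mean()),int(vv.mean()),rect(X[k]),np.round(np.median(z[k])*1000,1))
E
```

```text
== scene bench z 0.0009243291989882163
green 258 px 270 135 (array([251.8, 464.7]), array([ 65.4, 101.1]), 26.4) z [3. 6. 9.]
green 2804 px 361 157 (array([533.2, 579.3]), array([191.7, 262.2]), 10.7) z [3. 6. 9.]
green 282 px 211 154 (array([193.1, 277.8]), array([ 83.1, 104.4]), 17.5) z [3. 6. 9.]
green 248 px 241 162 (array([279.1, 290. ]), array([ 53.6, 135.3]), 67.9) z [4. 6. 9.]
green 2017 px 292 198 (array([502.1, 275.6]), array([147.7, 200.9]), 10.2) z [2. 5. 7.]
blue 1092 px 165 99 (array([-415.4,  480.4]), array([145.5, 780.5]), 65.9) z [ 7. 40. 71.]
blue 1742 px 120 332 (array([ 511.5, -294.9]), array([104.6, 180.7]), 73.3) z [ 8. 57. 62.]
blue 132 px 110 286 (array([ 493.4, -293.9]), array([40. ,  5.6]), 72.5) z [ 90.  98. 106.]
blue 141 px 117 301 (array([ 532.4, -305.1]), array([40.5,  5.7]), 75.0) z [ 90.  98. 106.]
blue 158 px 123 316 (array([ 569.5, -317.1]), array([40.9,  4.8]), 73.0) z [ 89.  97. 106.]
red 610 px 194 87 (array([-142. ,  468.6]), array([148.2, 107.3]), 0.9) z [ 9. 39. 69.]
red 455 px 297 99 (array([212.1, 661.8]), array([61.8, 44.1]), 42.6) z [10. 5
[... 7314 characters left out ...]
10.5]), 25.3) 11.8
plate 208 px 176 327 (array([ 464. , -235.1]), array([ 4.1, 54. ]), 73.4) 11.3
rail 337 px 60 6 (array([387.5, 162.2]), array([35.9, 12.6]), 0.4) 50.6
rail 2564 px 195 164 (array([507.1,   4.6]), array([98. , 99.8]), 87.7) 49.2
rail 505 px 173 163 (array([483.5,   9.6]), array([39.7, 49.5]), 4.8) 43.8
rail 81 px 333 262 (array([ 671.1, -113.5]), array([23.4,  8.3]), 34.5) 47.8
rack 98 px 244 121 (array([564.7,  54. ]), array([11.7, 14.4]), 89.9) 58.5
rack 544 px 165 148 (array([481.7,  26.7]), array([40.1, 15.1]), 5.0) 57.3
rack 505 px 171 180 (array([484.8,  -8.1]), array([40.1, 15.2]), 4.8) 57.3
rack 78 px 334 267 (array([ 668.7, -113.8]), array([20.5,  6.3]), 46.5) 59.2
```

Confusable candidates: press block at scene (213,230), inside the jig, against its twin at (302,177) on the mat. Green mats at scene (361,157) measure 192x262 and the one at (240,150) about 160x320. The one at (292,198) is 148x201, so that's the mat. Blue rack at (120,325), not the blue bin at (165,99). I choose the jig's block and the 150x200 mat, and will check both in one crop.

```bash
python3 - <<'E'
import cv2
i=cv2.imread("pics/scene0.png")[120:285,165:415];cv2.imwrite("pics/crop1.png",cv2.resize(i,None,fx=3,fy=3,interpolation=2))
E
```

```text
(no output)
```

View pics/crop1.png

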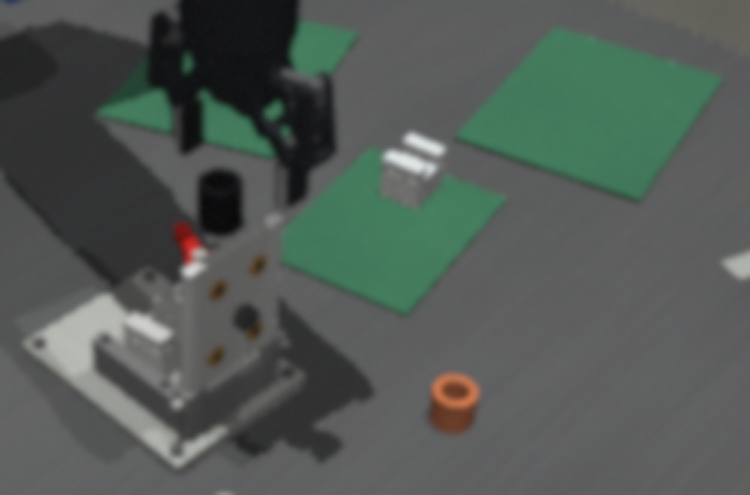

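```bash
python3 -m handwheel '[[[0.02,-0.2,0,0],[0.045,-0.455,0,-0.06],[0.045,-0.455,0.2,-0.06],[0.045,-0.455,0.5,-0.06],[0.045,-0.455,0.5,-0.06]]]' 64
```

```text
time_s: 0.78
eef_pos: [0.48, 0.0099, 0.1353]
eef_rot: [-0.004, 0.675, 0.738, -0.003]
wrist_force: [0.1, 0.1, -0.1]
opening: 0.75
grasp_force: 0.0
```

Crop: the small mat holding the twin is at crop (395,230), and block_a stands between the rails at (150,340). The choice is confirmed. I'll refine from the closer wrist view.

```bash
python3 - <<'E'
from h import *
C,X,P,K=shot("wrist","w1");print(np.round(pose()[:3],4).tolist());z=X[...,2]
for nm,lo,hi in(("plate",.008,.017),("rail",.045,.0525),("btop",.053,.061),("btn",.066,.08)):
    for k in comps((z>lo)&(z<hi),150):
        vv,uu=np.nonzero(k);print(nm,k.sum(),"px",int(uu.mean()),int(vv.mean()),rect(X[k]),np.round(np.median(z[k])*1000,1))
E
```

```text
[[-0.0899, 0.9959, -0.0048, 0.4825], [0.996, 0.0899, 0.0011, 0.0094], [0.0015, -0.0047, -1.0, 0.1382]]
plate 200 px 508 79 (array([676.4, 118.3]), array([ 7.3, 26.7]), 17.0) 11.2
plate 10778 px 193 178 (array([469.4,   6. ]), array([140.4, 159.6]), 87.9) 13.3
plate 3006 px 320 131 (array([529.3,  62.6]), array([ 21.9, 106. ]), 87.6) 13.3
plate 3500 px 309 199 (array([527. ,   0.7]), array([65.8, 51.3]), 88.2) 13.3
rail 3202 px 310 167 (array([509.5,  17.7]), array([ 72. , 103.5]), 88.1) 49.0
rail 153 px 259 212 (array([484.1,  -0.8]), array([39.7,  1.3]), 4.6) 48.6
rail 1701 px 268 254 (array([496.2, -36.5]), array([15.1, 81.8]), 87.5) 49.2
btop 669 px 363 191 (array([558.4,  22. ]), array([77.9, 12.2]), 81.9) 57.3
btop 1093 px 258 179 (array([481.7,  27. ]), array([39.6, 15.3]), 3.5) 57.2
btop 1016 px 258 223 (array([484.7,  -7.7]), array([39.2, 15.1]), 5.7) 57.2
btn 2455 px 222 109 (array([451.1,  72.5]), array([23.4, 62.4]), 70.5) 73.4
btn 899 px 371 205 (array([560. ,  16.6]), array([66.9,  8.5]), 81.0) 73.3
```

View pics/w1.png

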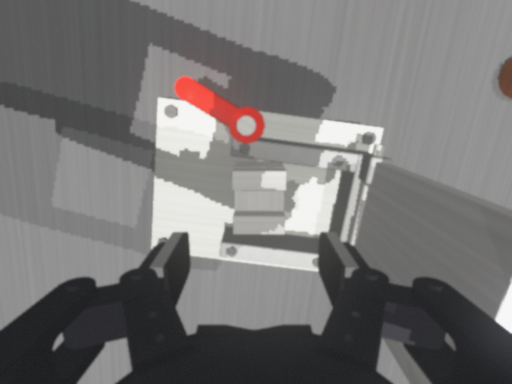

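The wrist view shows the block at (259,201) between the rails, with the fingers lined up before and behind it. Descend and grip.

```bash
python3 -m handwheel '[[[0,0,0.2,0],[0,0,0.4,0],[0,0,0.5,0],[0,0,0.56,0],[0,0,0.56,0]]]' 64; python3 -m handwheel '[[[0,0,0,0],[0,0,0,0],[0,0,0,0],[0,0,0,0],[0,0,0,0],[0,0,0,0],[0,0,-0.05,0]]]' 30
```

```text
time_s: 1.45
eef_pos: [0.4851, 0.0088, 0.0283]
eef_rot: [0.001, 0.675, 0.738, 0.0]
wrist_force: [0.0, 0.7, -0.2]
opening: 0.754
grasp_force: 0.0
time_s: 2.33
eef_pos: [0.4836, 0.0091, 0.0375]
eef_rot: [-0.0, 0.675, 0.738, -0.0]
wrist_force: [0.7, 0.8, -3.1]
opening: 0.456
grasp_force: 60.8
```

```bash
python3 -m handwheel '[[[0,0,-0.2,0],[0,0,-0.5,0],[0,0,-0.7,0],[0.25,0,-0.7,0],[0.5,0.05,-0.7,0],[0.75,0.14,-0.7,0],[0.95,0.235,-0.7,0],[1.0,0.235,-0.7,0],[1.0,0.235,-0.7,0]]]'; python3 -m handwheel '[[[0.1,0,0,0],[0.1,0,0.2,0],[0.1,0,0.4,0],[0.1,0,0.55,0],[0.1,0,0.65,0],[0.1,0,0.68,0],[0.1,0,0.7,0],[0.1,0,0.7,0]]]'
```

```text
time_s: 3.45
eef_pos: [0.512, 0.2126, 0.1771]
eef_rot: [-0.0, 0.674, 0.739, -0.001]
wrist_force: [-0.7, -0.1, -2.4]
opening: 0.454
grasp_force: 61.5
time_s: 4.45
eef_pos: [0.5116, 0.2324, 0.038]
eef_rot: [0.0, 0.675, 0.738, 0.0]
wrist_force: [-0.4, -0.4, -2.7]
opening: 0.455
grasp_force: 61.4
```

```bash
python3 -m handwheel '[[[0,0,0.04,0],[0,0,0.07,0],[0,0,0.085,0],[0,0,0.09,0],[0,0,0.09,0]]]'
```

```text
time_s: 5.08
eef_pos: [0.5108, 0.2323, 0.0209]
eef_rot: [-0.0, 0.674, 0.738, -0.001]
wrist_force: [-7.7, -3.0, 15.5]
opening: 0.456
grasp_force: 63.6
```

```bash
python3 -m handwheel '[[[0,0,0,0],[0,0,0,0],[0,0,0,0],[0,0,-0.05,0],[0,0,-0.3,0],[0,0,-0.6,0],[0,0,-0.9,0],[0,0,-1,0]]]' 64; python3 - <<'E'
from h import *
C,X,P,K=shot("scene","s2");z=X[...,2];H=hsv(C)
for k in comps((z>.040)&(z<.054)&(X[...,1]>.15)&(X[...,0]>.35)&(X[...,0]<.7),30):
    vv,uu=np.nonzero(k);print("px",int(uu.mean()),int(vv.mean()),rect(X[k]),np.round(np.median(z[k])*1000,1))
E
```

```text
time_s: 6.08
eef_pos: [0.5133, 0.2329, 0.2251]
eef_rot: [0.002, 0.675, 0.738, 0.003]
wrist_force: [0.1, 0.2, -0.4]
opening: 0.746
grasp_force: 0.0
px 451 81 (array([ 524.5, 1199.4]), array([347.2,  24.9]), 0.4) 47.6
px 305 168 (array([481.2, 351.1]), array([43.2, 17.7]), 1.8) 47.6
px 299 174 (array([485.2, 316.4]), array([40.8, 21.8]), 8.4) 47.5
px 237 181 (array([384.2, 174.2]), array([41.1, 45.2]), 20.0) 48.3
px 289 188 (array([507.4, 248.2]), array([39.8, 18. ]), 3.4) 47.7
px 282 194 (array([510.9, 213.8]), array([39.9, 19.7]), 4.1) 47.6
```

```bash
python3 -m handwheel '[[[-0.3,-0.1,0,0],[-0.6,-0.2,0,0],[-0.9,-0.35,0,0],[-1,-0.35,0,0]]]' 76; python3 -m handwheel '[[[-0.3,0,0,-0.12],[-0.6,0,0,-0.24],[-0.9,0,0,-0.36],[-1,0,0,-0.48],[-1,0,0,-0.6],[-1,0,0,-0.72],[-1,0,0,-0.79],[-1,0,0,-0.79]]]';python3 - <<'E'
from h import *
T=pose();print(np.round(T[:3],3).tolist());C,X,P,K=shot("wrist","w3");z=X[...,2]
for nm,lo,hi in(("rack",.056,.066),("btop",.115,.128)):
    for k in comps((z>lo)&(z<hi)&(X[...,1]<-.15),60):
        vv,uu=np.nonzero(k);print(nm,k.sum(),"px",int(uu.mean()),int(vv.mean()),rect(X[k]),np.round(np.median(z[k])*1000,1))
E
```

```text
time_s: 6.62
eef_pos: [0.4575, 0.0247, 0.2187]
eef_rot: [-0.0, 0.675, 0.737, -0.001]
wrist_force: [-0.1, 0.6, -0.2]
opening: 0.891
grasp_force: 0.0
time_s: 7.62
eef_pos: [0.4769, -0.1721, 0.2188]
eef_rot: [-0.0, 0.148, 0.989, 0.0]
wrist_force: [0.1, 1.2, 0.0]
opening: 0.886
grasp_force: 0.0
[[-0.956, 0.293, -0.001, 0.477], [0.293, 0.956, 0.001, -0.172], [0.001, 0.0, -1.0, 0.219]]
rack 4818 px 158 218 (array([ 509.9, -298.5]), array([ 94.5, 179.8]), 73.2) 61.1
rack 155 px 116 259 (array([ 517. , -339.2]), array([14.4, 30.2]), 14.4) 61.1
btop 600 px 114 248 (array([ 489.6, -298.2]), array([53.3,  9. ]), 73.0) 120.9
```

View pics/w3.png

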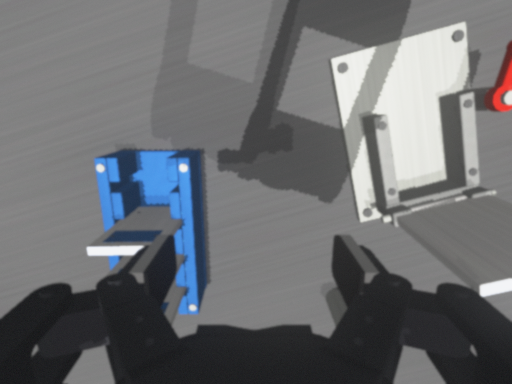

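The view shows three blanks in the rack. The nearest has its top edge at (130,250) and its dye patch at (132,237), and slot -60 at (150,180) is empty. Heights are right (61 and 121 mm). Move over the first blank, descend, grip.

```bash
python3 -m handwheel '[[[-0.1,-0.25,0,0],[-0.24,-0.5,0,0],[-0.24,-0.56,0,0],[-0.24,-0.56,0,0],[-0.24,-0.56,0.25,0],[-0.24,-0.56,0.45,0],[-0.24,-0.56,0.6,0],[-0.24,-0.56,0.63,0],[-0.24,-0.56,0.63,0]]]'; python3 -m handwheel '[[[0,0,0,0],[0,0,0,0],[0,0,0,0],[0,0,0,0],[0,0,0,0],[0,0,-0.1,0],[0,0,-0.2,0],[0,0,-0.2,0]]]' 55
```

```text
time_s: 8.8
eef_pos: [0.4909, -0.2927, 0.0939]
eef_rot: [0.0, 0.147, 0.989, -0.0]
wrist_force: [0.3, 0.6, 0.9]
opening: 0.893
grasp_force: 0.0
time_s: 9.8
eef_pos: [0.4916, -0.2945, 0.1354]
eef_rot: [0.002, 0.147, 0.989, -0.001]
wrist_force: [-0.4, -1.2, -1.0]
opening: 0.741
grasp_force: 66.0
```

```bash
python3 -m handwheel '[[[0.04,0,0,0],[0.08,0,0.005,0],[0.12,0,0.02,0],[0.16,0,0.035,0],[0.2,0,0.05,0],[0.24,0,0.07,0],[0.24,0,0.07,0]]]'; python3 - <<'E'
from h import *
C,X,P,K=shot("side","s4");cv2.imwrite("pics/s4c.png",cv2.cvtColor(cv2.resize(C[150:340,260:510],None,fx=2.5,fy=2.5),cv2.COLOR_RGB2BGR))
E
```

```text
time_s: 10.68
eef_pos: [0.4473, -0.2808, 0.1218]
eef_rot: [0.004, 0.148, 0.989, -0.001]
wrist_force: [7.1, 1.4, 12.6]
opening: 0.735
grasp_force: 69.0
```

View pics/s4c.png

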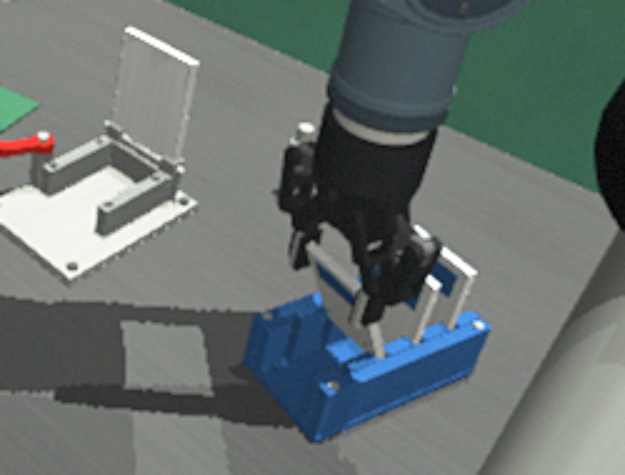

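The blank, at crop (345,290), is pivoting cleanly in the pads, tilted about 35°. Continue prying.

```bash
python3 -m handwheel '[[[0.04,0,0.03,0],[0.07,0,0.06,0],[0.1,0,0.1,0],[0.13,0,0.14,0],[0.15,0,0.18,0],[0.16,0,0.2,0],[0.16,0,0.2,0]]]'; python3 -m handwheel '[[[0.05,0,-0.1,0],[0.1,0,-0.25,0],[0.1,0,-0.5,0],[0.1,0,-0.6,0]]]'; python3 - <<'E'
from h import *
T=pose();print(np.round(T[:3],3).tolist())
C,X,P,K=shot("scene","s5");C2,X2,_,_=shot("side","s5b")
t=T[:3,3]
for c,x in((C,X),(C2,X2)):
    d=x-t;m=(d[...,2]<.005)&(d[...,2]>-.12)&(np.hypot(d[...,0],d[...,1])<.14)&(x[...,2]>.125)&(hsv(c)[...,1]<60)&(hsv(c)[...,2]>110)
    p=x[m]; u=(p-t)@np.array([T[:3,0],T[:3,1],[0,0,1]]).T*1000   # tool x, tool y, up
    u=u[(abs(u[:,1])<33)]
    print(len(u),np.round(np.percentile(u,[2,50,98],axis=0)).tolist(),np.round(np.degrees(np.arctan(np.polyfit(u[:,0],u[:,2],1)[0])),1) if len(u)>20 else "")
E
```

```text
time_s: 11.6
eef_pos: [0.4131, -0.27, 0.0795]
eef_rot: [-0.0, 0.147, 0.989, -0.0]
wrist_force: [-5.8, 2.3, 9.8]
opening: 0.733
grasp_force: 89.6
time_s: 12.1
eef_pos: [0.3947, -0.2646, 0.201]
eef_rot: [0.001, 0.147, 0.989, -0.001]
wrist_force: [-0.3, -0.2, -1.4]
opening: 0.734
grasp_force: 89.5
[[-0.957, 0.292, 0.001, 0.395], [0.292, 0.957, -0.002, -0.265], [-0.001, -0.001, -1.0, 0.201]]
955 [[-84.0, -32.0, -24.0], [-64.0, -2.0, -9.0], [-40.0, 29.0, 5.0]] 30.8
99 [[-84.0, -33.0, -23.0], [-64.0, -32.0, -10.0], [-3.0, 31.0, 4.0]] 20.0
```

Tilted about 26° from horizontal, with the far end low and toward +x. Carry to the jig.

```bash
python3 -m handwheel '[[[0.05,0.25,0,0],[0.1,0.5,0,-0.09],[0.15,0.75,0,-0.172],[0.2,0.95,0,-0.172],[0.2,0.95,0,-0.172]]]'; cat > go.py <<'E'
import sys
from h import *
# jig x,y (mm), z world mm -> tool shares; uses measured pose
O=np.array([496.,4.8]);a=np.radians(-2.2)
def jig2w(x,y): return O+[x*np.cos(a)-y*np.sin(a),x*np.sin(a)+y*np.cos(a)]
if __name__=="__main__":
    T=pose();m,x,y,z=sys.argv[1],*map(float,sys.argv[2:5])
    w=jig2w(x,y) if m=="jig" else (x,y)
    d=T[:3,:3].T@(np.r_[w,z]/1000-T[:3,3])
    print("shares",np.round(d/.2,3),"yaw of tool y",np.round(np.degrees(np.arctan2(T[1,1],T[0,1])),1),"pos",np.round(T[:3,3],4))
E
python3 go.py jig -66 0 100
```

```text
time_s: 12.82
eef_pos: [0.4103, -0.068, 0.1969]
eef_rot: [-0.002, 0.017, 1.0, 0.001]
wrist_force: [0.3, -0.5, -1.9]
opening: 0.733
grasp_force: 89.4
shares [-0.088  0.379  0.485] yaw of tool y 88.1 pos [ 0.4103 -0.068   0.1969]
```

```bash
python3 -m handwheel '[[[-0.05,0.2,0,0],[-0.09,0.38,0,0],[-0.09,0.38,0,0],[-0.09,0.38,0.3,0],[-0.09,0.38,0.5,0],[-0.09,0.38,0.66,0],[-0.09,0.38,0.66,0]]]'; python3 go.py jig -66 0 27;python3 - <<'E'
from h import *
C,X,P,K=shot("side","s6");C2,_,_,_=shot("scene")
cv2.imwrite("pics/s6c.png",cv2.cvtColor(np.hstack([cv2.resize(C[150:280,220:370],None,fx=2.6,fy=2.6),cv2.resize(C2[150:280,150:300],None,fx=2.6,fy=2.6)]),cv2.COLOR_RGB2BGR))
E
```

```text
time_s: 13.7
eef_pos: [0.4305, 0.0035, 0.065]
eef_rot: [-0.003, 0.02, 1.0, 0.0]
wrist_force: [0.8, -0.8, 0.8]
opening: 0.733
grasp_force: 88.1
shares [0.002 0.019 0.19 ] yaw of tool y 87.8 pos [0.4305 0.0035 0.065 ]
```

View pics/s6c.png

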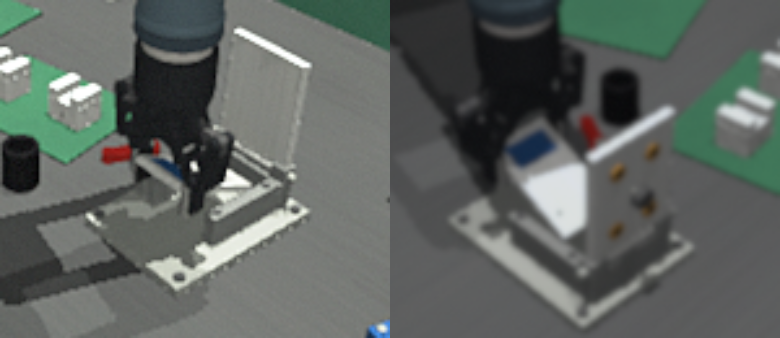

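The blank, at right crop (550,170), slants down between the rails with its dye end in the fingers. Center it and press down.

```bash
python3 -m handwheel '[[[0,0.02,0.04,0],[0,0.02,0.08,0],[0,0.02,0.12,0],[0,0.02,0.15,0],[0,0.02,0.18,0],[0,0.02,0.2,0],[0,0.02,0.2,0]]]'
```

```text
time_s: 14.68
eef_pos: [0.4334, 0.0083, 0.0275]
eef_rot: [0.0, 0.019, 1.0, -0.0]
wrist_force: [-1.8, -0.3, 4.1]
opening: 0.737
grasp_force: 88.2
```

```bash
python3 -m handwheel '[[[0,0,0.01,0],[0,0,0.02,0],[0,0,0.03,0],[0,0,0.035,0],[0,0,0.035,0]]]'
```

```text
time_s: 15.3
eef_pos: [0.4335, 0.008, 0.0209]
eef_rot: [0.0, 0.019, 1.0, -0.0]
wrist_force: [-3.9, -1.8, 6.4]
opening: 0.736
grasp_force: 87.0
```

```bash
python3 -m handwheel '[[[0,0,0,0],[0,0,0,0],[0,0,-0.1,0],[0,0,-0.3,0],[0,0,-0.4,0]]]' 74; python3 -m handwheel '[[[0.2,0,0,0],[0.3,0,0,0],[0.3,0,0,0],[0.3,0,0,0],[0.3,0,0,0]]]' 0; python3 - <<'E'
from h import *
C,X,P,K=shot("scene","s7");z=X[...,2];D=np.hypot(X[...,0]-.47,X[...,1]-.005)
for lo,hi in((.017,.025),(.025,.045)):
  for k in comps((z>lo)&(z<hi)&(D<.11),40):
    vv,uu=np.nonzero(k);print("px",int(uu.mean()),int(vv.mean()),rect(X[k]),np.round(np.median(z[k])*1000,1))
E
python3 go.py jig -98 0 22
```

```text
time_s: 15.92
eef_pos: [0.4342, 0.0081, 0.1023]
eef_rot: [0.002, 0.019, 1.0, -0.0]
wrist_force: [0.7, 0.5, 0.3]
opening: 0.869
grasp_force: 0.0
time_s: 16.55
eef_pos: [0.3741, 0.0104, 0.1005]
eef_rot: [0.0, 0.019, 1.0, -0.0]
wrist_force: [-0.1, -0.3, 0.2]
opening: -0.001
grasp_force: 0.0
px 211 230 (array([464.2,   7.4]), array([109.,  66.]), 2.3) 20.8
px 226 253 (array([534.6, -26.9]), array([144.6,  71.8]), 38.1) 21.2
px 226 249 (array([532.4, -27.1]), array([147.2,  74.6]), 37.2) 35.0
shares [-0.121 -0.005  0.392] yaw of tool y 87.8 pos [0.3738 0.0105 0.1004]
```

Flat at scene (211,230): 109x66 mm, centre (464,7), top 20.8 mm. That matches the blank. Push home with shut fingers.

```bash
python3 -m handwheel '[[[0,-0.01,0.2,0],[0,-0.02,0.36,0],[0,-0.02,0.385,0],[0,-0.02,0.385,0],[-0.08,-0.02,0.385,0],[-0.16,-0.02,0.385,0],[-0.2,-0.02,0.385,0],[-0.24,-0.02,0.385,0],[-0.26,-0.02,0.385,0],[-0.27,-0.02,0.385,0]]]'; python3 go.py jig -65 0 22
```

```text
time_s: 17.85
eef_pos: [0.4268, 0.0047, 0.0233]
eef_rot: [-0.0, 0.019, 1.0, 0.0]
wrist_force: [-1.0, -0.1, -1.1]
opening: 0.001
grasp_force: 0.5
shares [-0.021  0.014  0.006] yaw of tool y 87.8 pos [0.4268 0.0047 0.0233]
```

```bash
python3 -m handwheel '[[[-0.01,0.014,0,0],[-0.02,0.014,0,0],[-0.025,0.014,0,0],[-0.03,0.014,0,0],[-0.03,0.014,0,0]]]';python3 -m handwheel '[[[-0.01,0,0,0],[-0.02,0,0,0],[-0.02,0,0,0]]]'; python3 go.py jig -65 0 22
```

```text
time_s: 18.48
eef_pos: [0.4305, 0.0076, 0.0226]
eef_rot: [-0.003, 0.019, 1.0, 0.0]
wrist_force: [-8.2, -1.0, 4.9]
opening: 0.004
grasp_force: 4.0
time_s: 18.85
eef_pos: [0.4308, 0.008, 0.0216]
eef_rot: [-0.007, 0.018, 1.0, 0.001]
wrist_force: [-17.3, -1.4, 11.9]
opening: 0.003
grasp_force: 9.2
shares [-0.001 -0.004 -0.002] yaw of tool y 87.9 pos [0.4308 0.008  0.0216]
```

```bash
python3 -m handwheel '[[[0.08,0,0,0],[0.1,0,-0.2,0],[0.1,0,-0.5,0],[0.1,0,-0.8,0],[0.1,-0.25,-0.9,0.08],[0,-0.5,-0.9,0.17],[0,-0.75,-0.9,0.17],[0,-1,-0.9,0.17],[0,-1,-0.9,0.17]]]' 76; python3 - <<'E'
from h import *
from go import O,a
C,X,P,K=shot("scene","s7");z=X[...,2]
d=X[...,:2]*1000-O;jx=d[...,0]*np.cos(a)+d[...,1]*np.sin(a);jy=-d[...,0]*np.sin(a)+d[...,1]*np.cos(a)
m=(z>.016)&(z<.026)&(jx>-100)&(jx<60)&(abs(jy)<34)
for k in comps(m,40): print(np.round(np.percentile(jx[k],[0.5,99.5])),rect(X[k]))
for k in comps((z>.04)&(z<.054)&(X[...,1]>.2)&(X[...,0]>.35)&(X[...,0]<.7)&(X[...,1]<.5),30):print(rect(X[k]))
E
python3 go.py w 529 -304 200
```

```text
time_s: 19.98
eef_pos: [0.4295, -0.196, 0.2035]
eef_rot: [0.001, 0.148, 0.989, -0.001]
wrist_force: [-0.2, 0.5, -0.9]
opening: 0.89
grasp_force: 0.0
[-56.  21.] (array([479.3,  13.5]), array([51.9, 80.9]), 88.1)
(array([482.9, 349.4]), array([39.3, 20.9]), 8.2)
(array([485.7, 315.9]), array([39.8, 19.6]), 5.9)
(array([507.3, 248.4]), array([42.2, 18.8]), 0.3)
(array([510.4, 214.4]), array([39.9, 20.8]), 4.9)
shares [-0.637 -0.38   0.016] yaw of tool y 73.0 pos [ 0.4293 -0.1941  0.2032]
```

Home: near end at -56 mm (scene offset about 1 mm), squared up. Next blank, slot +20.

```bash
python3 -m handwheel '[[[-0.25,-0.1,0,0],[-0.45,-0.25,0,0],[-0.635,-0.375,0,0],[-0.635,-0.375,0,0],[-0.635,-0.375,0.2,0],[-0.635,-0.375,0.4,0],[-0.635,-0.375,0.53,0],[-0.635,-0.375,0.55,0],[-0.635,-0.375,0.55,0]]]'; python3 -m handwheel '[[[0,0,0,0],[0,0,0,0],[0,0,0,0],[0,0,0,0],[0,0,0,0],[0,0,-0.1,0],[0,0,-0.21,0],[0,0,-0.21,0]]]' 55; python3 -m handwheel '[[[0.04,0,0,0],[0.08,0,0.005,0],[0.12,0,0.02,0],[0.16,0,0.035,0],[0.2,0,0.05,0],[0.24,0,0.07,0],[0.24,0,0.07,0]]]'
```

```text
time_s: 21.15
eef_pos: [0.5297, -0.3005, 0.0942]
eef_rot: [0.0, 0.145, 0.989, -0.0]
wrist_force: [0.8, -0.2, 0.5]
opening: 0.892
grasp_force: 0.0
time_s: 22.15
eef_pos: [0.5304, -0.3023, 0.1383]
eef_rot: [0.002, 0.146, 0.989, -0.001]
wrist_force: [-0.2, -0.9, -1.7]
opening: 0.735
grasp_force: 66.2
time_s: 23.02
eef_pos: [0.4849, -0.2887, 0.1231]
eef_rot: [0.003, 0.146, 0.989, -0.001]
wrist_force: [3.7, -1.2, 7.9]
opening: 0.734
grasp_force: 68.3
```

```bash
python3 -m handwheel '[[[0.04,0,0.03,0],[0.07,0,0.06,0],[0.1,0,0.1,0],[0.13,0,0.14,0],[0.15,0,0.18,0],[0.16,0,0.2,0],[0.16,0,0.2,0]]]'; python3 -m handwheel '[[[0.05,0,-0.1,0],[0.1,0,-0.25,0],[0.1,0,-0.5,0],[0.1,0,-0.6,0],[0.1,0.25,-0.6,0],[0.15,0.5,-0.6,-0.09],[0.2,0.75,-0.6,-0.17],[0.25,1,-0.6,-0.17],[0.25,1,-0.6,-0.17]]]'; python3 go.py jig -66 0 70; python3 - <<'E'
from h import *
T=pose();t=T[:3,3];C,X,P,K=shot("scene","s8");d=X-t;u=d@np.array([T[:3,0],T[:3,1],[0,0,1]]).T*1000
H=hsv(C);m=(abs(u[...,1])<33)&(u[...,0]<0)&(u[...,0]>-120)&(abs(u[...,2])<60)&(H[...,2]>100)
p=u[m];p=p[np.isfinite(p[:,0])];print(len(p),np.round(np.percentile(p,[2,50,98],axis=0)).tolist(),np.degrees(np.arctan(np.polyfit(p[:,0],p[:,2],1)[0])))
E
```

```text
time_s: 23.9
eef_pos: [0.4515, -0.2786, 0.0817]
eef_rot: [-0.001, 0.146, 0.989, -0.0]
wrist_force: [-7.1, -0.5, 9.6]
opening: 0.738
grasp_force: 85.5
time_s: 25.02
eef_pos: [0.4612, -0.0689, 0.2]
eef_rot: [-0.001, 0.017, 1.0, 0.001]
wrist_force: [0.2, 0.2, -1.2]
opening: 0.733
grasp_force: 85.0
shares [0.166 0.375 0.651] yaw of tool y 88.1 pos [ 0.4612 -0.0689  0.2   ]
1079 [[-105.0, -32.0, -28.0], [-54.0, -1.0, -5.0], [-18.0, 30.0, 18.0]] 30.511081694783364
```

```bash
python3 -m handwheel '[[[0.166,0.1,0,0],[0.166,0.38,0,0],[0.166,0.38,0,0],[0.166,0.38,0.3,0],[0.166,0.38,0.5,0],[0.166,0.38,0.65,0],[0.166,0.38,0.69,0],[0.166,0.38,0.73,0],[0.166,0.38,0.77,0],[0.166,0.38,0.8,0]]]'; python3 go.py jig -66 0 27
```

```text
time_s: 26.32
eef_pos: [0.4333, 0.0033, 0.0421]
eef_rot: [0.001, 0.019, 1.0, -0.0]
wrist_force: [-4.0, -0.5, 7.0]
opening: 0.736
grasp_force: 82.5
shares [0.017 0.02  0.076] yaw of tool y 87.8 pos [0.4333 0.0033 0.0421]
```

```bash
python3 -m handwheel '[[[0.01,0.02,0.01,0],[0.02,0.02,0.03,0],[0.02,0.02,0.05,0],[0.02,0.02,0.065,0],[0.02,0.02,0.075,0],[0.02,0.02,0.075,0]]]';  python3 -m handwheel '[[[0,0,0,0],[0,0,0,0],[0,0,-0.1,0],[0,0,-0.3,0],[0,0,-0.4,0]]]' 74; python3 -m handwheel '[[[0.2,0,0,0],[0.3,0,0,0],[0.3,0,0,0],[0.3,0,0,0],[0.3,0,0,0]]]' 0; python3 - <<'E'
from h import *
C,X,P,K=shot("scene","s9");z=X[...,2];D=np.hypot(X[...,0]-.47,X[...,1]-.005)
for lo,hi in((.017,.025),(.025,.034),(.034,.045)):
  for k in comps((z>lo)&(z<hi)&(D<.11),40):
    vv,uu=np.nonzero(k);print("px",int(uu.mean()),int(vv.mean()),rect(X[k]),np.round(np.median(z[k])*1000,1))
E
python3 go.py jig -66 0 22
```

```text
time_s: 27.08
eef_pos: [0.4284, 0.0091, 0.0261]
eef_rot: [-0.0, 0.019, 1.0, 0.0]
wrist_force: [-0.5, 0.2, -1.8]
opening: 0.736
grasp_force: 82.3
time_s: 27.7
eef_pos: [0.4296, 0.0088, 0.1084]
eef_rot: [0.001, 0.019, 1.0, -0.0]
wrist_force: [0.6, 1.1, -0.1]
opening: 0.866
grasp_force: 0.0
time_s: 28.32
eef_pos: [0.3695, 0.0111, 0.1065]
eef_rot: [0.0, 0.019, 1.0, -0.0]
wrist_force: [0.7, 0.2, -0.3]
opening: -0.001
grasp_force: 0.0
px 210 252 (array([507.9, -45.9]), array([  3.8, 106.8]), 87.3) 21.5
px 241 254 (array([5.672e+02, 1.000e-01]), array([91.5,  6.7]), 85.5) 21.5
px 210 228 (array([463. ,  10.2]), array([112.2,  67.9]), 4.4) 28.9
px 225 250 (array([532.8, -27.1]), array([146.7,  74.4]), 37.7) 29.7
px 207 244 (array([499.6, -44.7]), array([ 4.4, 93.8]), 87.6) 40.0
px 239 249 (array([5.671e+02, 2.000e-01]), array([99.9, 14.2]), 81.3) 39.5
shares [-0.304 -0.008  0.422] yaw of tool y 87.8 pos [0.3693 0.0112 0.1064]
```

```bash
python3 -m handwheel '[[[0,-0.02,0.2,0],[0,-0.02,0.38,0],[0,-0.02,0.415,0],[-0.08,-0.02,0.415,0],[-0.16,-0.02,0.415,0],[-0.2,-0.01,0.415,0],[-0.24,-0.01,0.415,0],[-0.27,-0.01,0.415,0],[-0.295,-0.01,0.415,0],[-0.305,-0.01,0.415,0]]]'; python3 -m handwheel '[[[-0.01,0,0,0],[-0.02,0,0,0],[-0.025,0,0,0],[-0.025,0,0,0]]]';python3 go.py jig -66 0 22
```

```text
time_s: 29.62
eef_pos: [0.4296, 0.007, 0.0233]
eef_rot: [-0.0, 0.019, 1.0, 0.0]
wrist_force: [-1.7, 0.7, 1.0]
opening: 0.003
grasp_force: 0.5
time_s: 30.12
eef_pos: [0.4308, 0.0074, 0.0223]
eef_rot: [-0.004, 0.019, 1.0, 0.0]
wrist_force: [-11.1, -0.4, 7.8]
opening: -0.001
grasp_force: 5.5
shares [ 0.004 -0.     0.002] yaw of tool y 87.9 pos [0.4308 0.0074 0.0223]
```

```bash
python3 -m handwheel '[[[0.08,0,0,0],[0.1,0,-0.2,0],[0.1,0,-0.5,0],[0.1,0,-0.8,0],[0.1,-0.25,-0.9,0.08],[0,-0.5,-0.9,0.17],[-0.2,-0.75,-0.9,0.17],[-0.4,-1,-0.9,0.17],[-0.5,-1,-0.9,0.17],[-0.5,-1,-0.9,0.17]]]' 76; python3 - <<'E'
from h import *
from go import O,a
C,X,P,K=shot("scene","s7");z=X[...,2]
d=X[...,:2]*1000-O;jx=d[...,0]*np.cos(a)+d[...,1]*np.sin(a);jy=-d[...,0]*np.sin(a)+d[...,1]*np.cos(a)
m=(z>.024)&(z<.034)&(jx>-100)&(jx<60)&(abs(jy)<34)
for k in comps(m,40): print(np.round(np.percentile(jx[k],[0.5,99.5])),np.median(z[k]),rect(X[k]))
E
python3 go.py w 566 -316 200
```

```text
time_s: 31.38
eef_pos: [0.5274, -0.1975, 0.2028]
eef_rot: [-0.0, 0.146, 0.989, 0.0]
wrist_force: [-0.9, 0.5, 0.6]
opening: 0.887
grasp_force: 0.0
[-57.  28.] 0.02887694811613578 (array([482.8,  10.1]), array([57.4, 87.3]), 86.9)
shares [-0.361 -0.514  0.013] yaw of tool y 73.2 pos [ 0.5265 -0.1967  0.2027]
```

```bash
python3 -m handwheel '[[[-0.15,-0.2,0,0],[-0.3,-0.4,0,0],[-0.36,-0.51,0,0],[-0.36,-0.51,0,0],[-0.36,-0.51,0.2,0],[-0.36,-0.51,0.4,0],[-0.36,-0.51,0.53,0],[-0.36,-0.51,0.55,0],[-0.36,-0.51,0.55,0]]]'; python3 -m handwheel '[[[0,0,0,0],[0,0,0,0],[0,0,0,0],[0,0,0,0],[0,0,0,0],[0,0,-0.1,0],[0,0,-0.21,0],[0,0,-0.21,0]]]' 55; python3 -m handwheel '[[[0.04,0,0,0],[0.08,0,0.005,0],[0.12,0,0.02,0],[0.16,0,0.035,0],[0.2,0,0.05,0],[0.24,0,0.07,0],[0.24,0,0.07,0]]]'
```

```text
time_s: 32.55
eef_pos: [0.5665, -0.3145, 0.0943]
eef_rot: [0.0, 0.145, 0.989, -0.0]
wrist_force: [0.2, 0.5, -0.5]
opening: 0.892
grasp_force: 0.0
time_s: 33.55
eef_pos: [0.5675, -0.3164, 0.1385]
eef_rot: [0.002, 0.146, 0.989, -0.001]
wrist_force: [0.4, -1.0, -1.5]
opening: 0.733
grasp_force: 66.4
time_s: 34.42
eef_pos: [0.5218, -0.3024, 0.1231]
eef_rot: [0.003, 0.146, 0.989, -0.001]
wrist_force: [5.2, -0.6, 8.2]
opening: 0.735
grasp_force: 68.4
```

```bash
python3 -m handwheel '[[[0.04,0,0.03,0],[0.07,0,0.06,0],[0.1,0,0.1,0],[0.13,0,0.14,0],[0.15,0,0.18,0],[0.16,0,0.2,0],[0.16,0,0.2,0]]]'; python3 -m handwheel '[[[0.05,0,-0.1,0],[0.1,0,-0.25,0],[0.1,0,-0.5,0],[0.1,0,-0.6,0],[0.2,0.25,-0.6,0],[0.3,0.5,-0.6,-0.09],[0.4,0.75,-0.6,-0.17],[0.5,1,-0.6,-0.17],[0.5,1,-0.6,-0.17]]]'; python3 go.py jig -66 2 70; python3 - <<'E'
from h import *
T=pose();t=T[:3,3];C,X,P,K=shot("scene","s8");d=X-t;u=d@np.array([T[:3,0],T[:3,1],[0,0,1]]).T*1000
H=hsv(C);m=(abs(u[...,1])<33)&(u[...,0]<0)&(u[...,0]>-120)&(abs(u[...,2])<60)&(H[...,2]>100)
p=u[m];p=p[np.isfinite(p[:,0])];print(len(p),np.round(np.percentile(p,[2,50,98],axis=0)).tolist(),np.degrees(np.arctan(np.polyfit(p[:,0],p[:,2],1)[0])))
E
```

```text
time_s: 35.3
eef_pos: [0.4882, -0.292, 0.0818]
eef_rot: [-0.001, 0.146, 0.989, -0.0]
wrist_force: [-7.4, 2.5, 13.3]
opening: 0.738
grasp_force: 84.3
time_s: 36.42
eef_pos: [0.4495, -0.0682, 0.1998]
eef_rot: [-0.002, 0.017, 1.0, 0.001]
wrist_force: [1.6, -0.3, -1.7]
opening: 0.734
grasp_force: 83.8
shares [0.108 0.383 0.65 ] yaw of tool y 88.1 pos [ 0.4495 -0.0682  0.1998]
1048 [[-117.0, -32.0, -32.0], [-54.0, -1.0, -5.0], [-18.0, 29.0, 17.0]] 29.211622901226857
```

```bash
python3 -m handwheel '[[[0.108,0.1,0,0],[0.12,0.395,0,0],[0.12,0.395,0,0],[0.12,0.395,0.3,0],[0.12,0.395,0.5,0],[0.12,0.395,0.65,0],[0.12,0.395,0.69,0],[0.12,0.395,0.73,0],[0.12,0.395,0.75,0],[0.12,0.395,0.77,0]]]'; python3 go.py jig -66 0 36
```

```text
time_s: 37.72
eef_pos: [0.4325, 0.0071, 0.0491]
eef_rot: [0.002, 0.019, 1.0, -0.001]
wrist_force: [-5.6, -0.3, 8.8]
opening: 0.733
grasp_force: 84.6
shares [0.012 0.001 0.065] yaw of tool y 87.8 pos [0.4325 0.0071 0.0491]
```

```bash
python3 -m handwheel '[[[0.01,0,0.015,0],[0.01,0,0.03,0],[0.01,0,0.045,0],[0.01,0,0.06,0],[0.01,0,0.075,0],[0.01,0,0.075,0]]]';  python3 -m handwheel '[[[0,0,0,0],[0,0,0,0],[0,0,-0.1,0],[0,0,-0.3,0],[0,0,-0.4,0]]]' 74; python3 -m handwheel '[[[0.2,0,0,0],[0.3,0,0,0],[0.3,0,0,0],[0.3,0,0,0],[0.3,0,0,0]]]' 0; python3 - <<'E'
from h import *
C,X,P,K=shot("scene","s9");z=X[...,2];D=np.hypot(X[...,0]-.47,X[...,1]-.005)
for lo,hi in((.025,.032),(.032,.042),(.042,.05)):
  for k in comps((z>lo)&(z<hi)&(D<.11),40):
    vv,uu=np.nonzero(k);print("px",int(uu.mean()),int(vv.mean()),rect(X[k]),np.round(np.median(z[k])*1000,1))
E
python3 go.py jig -66 0 22
```

```text
time_s: 38.48
eef_pos: [0.4308, 0.0071, 0.0341]
eef_rot: [0.002, 0.019, 1.0, -0.001]
wrist_force: [-2.9, -0.3, 6.8]
opening: 0.732
grasp_force: 84.9
time_s: 39.1
eef_pos: [0.4297, 0.0078, 0.1144]
eef_rot: [0.001, 0.019, 1.0, -0.0]
wrist_force: [0.9, 0.2, 0.4]
opening: 0.866
grasp_force: 0.0
time_s: 39.72
eef_pos: [0.3696, 0.0102, 0.1125]
eef_rot: [0.0, 0.019, 1.0, -0.0]
wrist_force: [-0.5, -0.1, -0.4]
opening: -0.001
grasp_force: 0.0
px 224 251 (array([532.6, -26.9]), array([146.4,  71.3]), 37.4) 28.8
px 210 227 (array([466.8,   7.6]), array([112.3,  70.3]), 1.9) 36.6
px 227 248 (array([533.4, -26.4]), array([145.6,  73.4]), 38.5) 36.7
px 208 240 (array([500.8, -38.8]), array([15.9, 94.7]), 86.2) 47.9
px 241 246 (array([5.649e+02, 3.000e-01]), array([100.2,   8.2]), 87.1) 45.7
shares [-0.303 -0.003  0.452] yaw of tool y 87.8 pos [0.3694 0.0102 0.1124]
```

Flat at 36.6 mm. Push home again, firmly, with all three ends in line.

```bash
python3 -m handwheel '[[[0,-0.01,0.2,0],[0,-0.01,0.4,0],[0,-0.01,0.445,0],[-0.08,-0.01,0.445,0],[-0.16,-0.01,0.445,0],[-0.2,-0.01,0.445,0],[-0.24,-0.01,0.445,0],[-0.27,-0.01,0.445,0],[-0.295,-0.01,0.445,0],[-0.305,-0.01,0.445,0]]]'; python3 -m handwheel '[[[-0.01,0,0,0],[-0.02,0,0,0],[-0.03,0,0,0],[-0.035,0,0,0],[-0.035,0,0,0]]]';python3 go.py jig -66 0 22; python3 -m handwheel '[[[0.08,0,0,0],[0.1,0,-0.2,0],[0.1,0,-0.5,0],[0.1,0,-0.8,0],[0.1,0,-0.9,0],[0.1,-0.3,-0.9,0]]]'; python3 - <<'E'
from h import *
from go import O,a
C,X,P,K=shot("wrist","w10")
C,X,P,K=shot("scene","s10");z=X[...,2]
d=X[...,:2]*1000-O;jx=d[...,0]*np.cos(a)+d[...,1]*np.sin(a);jy=-d[...,0]*np.sin(a)+d[...,1]*np.cos(a)
for lo,hi in((.031,.041),):
 m=(z>lo)&(z<hi)&(jx>-100)&(jx<60)&(abs(jy)<34)
 for k in comps(m,40): print(np.round(np.percentile(jx[k],[0.5,99.5])),np.median(z[k]),rect(X[k]))
# leaf: points in jig frame
m=(z>.07)&(z<.2)&(abs(jy)<46)&(jx>50)&(jx<130);print(m.sum(),np.round(np.percentile(np.c_[jx[m],jy[m],z[m]*1000],[2,50,98],axis=0)).tolist(),np.degrees(np.arctan(np.polyfit(z[m]*1000,jx[m],1)[0])))
k=max(comps(((hsv(C)[...,0]<5)|(hsv(C)[...,0]>175))&(hsv(C)[...,1]>150)&(abs(jx)<120)&(abs(jy)<120),10),key=np.sum);print("btn",np.round(np.nanpercentile(np.c_[jx[k],jy[k],z[k]*1000],[5,95],axis=0)).tolist())
E
```

```text
time_s: 41.02
eef_pos: [0.4297, 0.0061, 0.0233]
eef_rot: [-0.0, 0.019, 1.0, 0.0]
wrist_force: [-0.8, -0.4, 0.7]
opening: -0.002
grasp_force: 0.5
time_s: 41.65
eef_pos: [0.4308, 0.0067, 0.0217]
eef_rot: [-0.006, 0.018, 1.0, 0.001]
wrist_force: [-17.0, -1.3, 11.7]
opening: -0.002
grasp_force: 8.7
shares [ 0.004  0.003 -0.001] yaw of tool y 87.9 pos [0.4308 0.0067 0.0217]
time_s: 42.4
eef_pos: [0.4162, -0.0518, 0.206]
eef_rot: [0.003, 0.015, 1.0, -0.001]
wrist_force: [0.4, -0.1, -0.2]
opening: 0.0
grasp_force: 0.0
[-58.  34.] 0.036884189460330674 (array([484.3,   7. ]), array([92.8, 65.7]), 0.7)
1202 [[67.0, -44.0, 73.0], [73.0, -5.0, 135.0], [87.0, 43.0, 182.0]] 0.6830830333078379
btn [[-69.0, 65.0, 71.0], [-45.0, 86.0, 74.0]]
```

View pics/w10.png

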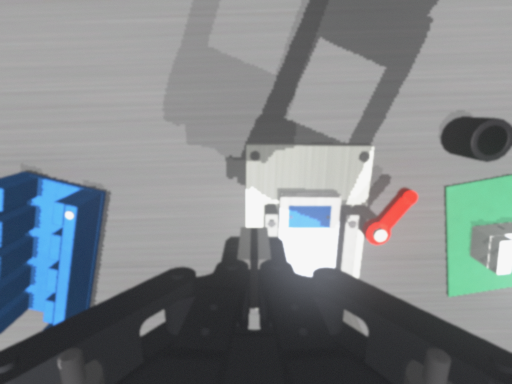

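The view shows the rack empty and the blanks stacked between the rails, dye at (310,216). The turnbutton's pin is at (377,234) and its tip at (408,197), so it was nudged outward, which is harmless. Check the end alignment by wrist depth.

```bash
python3 -m handwheel '[[[0.15,0.3,0,0],[0.3,0.35,0,0],[0.3,0.35,0,0],[0.3,0.35,0,0]]]'; python3 - <<'E'
from h import *
from go import O,a
for cam in("wrist","side"):
    C,X,P,K=shot(cam,"e_"+cam);z=X[...,2]
    d=X[...,:2]*1000-O;jx=d[...,0]*np.cos(a)+d[...,1]*np.sin(a);jy=-d[...,0]*np.sin(a)+d[...,1]*np.cos(a)
    zp=np.median(z[(abs(z-.012)<.005)&(jx<-65)&(jx>-100)&(abs(jy)<60)]);print(cam,"plate z",zp)
    print("plate min x",np.percentile(jx[(abs(z-zp)<.003)&(abs(jy)<60)&(jx>-120)&(jx<-60)],1),"rail near x",np.percentile(jx[(abs(z-zp-.036)<.003)&(abs(jy)>37)&(abs(jy)<47)&(jx>-55)],1))
    print("end x by jy",[round(float(np.percentile(jx[(abs(z-zp-.024)<.003)&(abs(jy-y)<4)&(jx>-90)&(jx<40)],1)),1) for y in(-26,-13,0,13,26) if ((abs(z-zp-.024)<.003)&(abs(jy-y)<4)&(jx>-90)&(jx<40)).any()])
    m=(jx>-75)&(jx<-45)&(abs(jy)<28)&(z>zp+.003)&(z<zp+.021);print("end face pts",m.sum(),[ (h,np.round(np.median(jx[m&(abs((z-zp)*1000-h)<3)]),1)) for h in(4,12,20) if (m&(abs((z-zp)*1000-h)<3)).any()])
    m=(z-zp>.021)&(z-zp<.027)&(jx>-60)&(jx<30);print("side edges jy",np.round(np.percentile(jy[m&(abs(jy)<34.5)],[1,99]),1))
E
```

```text
time_s: 43.0
eef_pos: [0.3576, 0.0188, 0.2036]
eef_rot: [0.001, 0.019, 1.0, -0.0]
wrist_force: [-0.1, 0.5, -1.4]
opening: 0.0
grasp_force: 0.0
wrist plate z 0.01318759408595388
plate min x -106.20261012323087 rail near x -40.05526977415813
end x by jy [-54.5, 20.7, 19.9]
end face pts 9 [(4, np.float64(-54.5)), (12, np.float64(-54.0)), (20, np.float64(-54.4))]
side edges jy [-32.8  13.1]
side plate z 0.010338402306692973
plate min x -108.97704760464995 rail near x -41.29052859712551
end x by jy [-56.5, -56.7, -55.9, -57.1, -56.4]
end face pts 84 [(4, np.float64(-56.0)), (12, np.float64(-55.9)), (20, np.float64(-56.0))]
side edges jy [-30.2  33.9]
```

The ends sit flush at home, all layers alike, with the leaf open at about 1.6 rad. Now go behind the leaf from above.

```bash
python3 -m handwheel '[[[0,0,-0.25,0],[-0.25,0,-0.3,0],[-0.5,0,-0.3,0],[-0.75,0,-0.3,0],[-1,0,-0.3,0],[-1,0,-0.3,0]]]'; python3 go.py jig 110 0 260
```

```text
time_s: 43.85
eef_pos: [0.5594, 0.0103, 0.261]
eef_rot: [-0.001, 0.019, 1.0, 0.0]
wrist_force: [-0.0, 0.7, -1.1]
opening: 0.005
grasp_force: 0.0
shares [-0.234 -0.04   0.004] yaw of tool y 87.8 pos [0.5594 0.0103 0.261 ]
```

```bash
python3 -m handwheel '[[[-0.12,-0.04,0,0],[-0.235,-0.04,0,0],[-0.235,-0.04,0,0],[-0.235,-0.04,0.2,0],[-0.235,-0.04,0.4,0],[-0.235,-0.04,0.5,0],[-0.235,-0.04,0.5,0]]]'; python3 go.py jig 81.5 0 161
```

```text
time_s: 44.72
eef_pos: [0.6021, 0.0017, 0.1621]
eef_rot: [-0.002, 0.019, 1.0, 0.0]
wrist_force: [-0.6, -0.2, -0.0]
opening: -0.001
grasp_force: 0.0
shares [ 0.123 -0.005  0.006] yaw of tool y 87.8 pos [0.6021 0.0017 0.1621]
```

```bash
python3 -m handwheel '[[[0.08,0,0,0],[0.123,0,0,0],[0.18,0,0.003,0],[0.257,0,0.012,0],[0.33,0,0.035,0],[0.397,0,0.066,0],[0.46,0,0.11,0],[0.514,0,0.16,0],[0.56,0,0.22,0],[0.599,0,0.283,0]]]'; python3 go.py jig -23.5 0 66
```

```text
time_s: 45.98
eef_pos: [0.483, 0.0061, 0.1056]
eef_rot: [-0.0, 0.019, 1.0, 0.0]
wrist_force: [1.5, -0.1, 1.2]
opening: 0.003
grasp_force: 0.8
shares [ 0.052 -0.004  0.198] yaw of tool y 87.8 pos [0.483  0.0061 0.1056]
```

```bash
python3 -m handwheel '[[[0.02,0,0.05,0],[0.035,0,0.093,0],[0.045,0,0.14,0],[0.05,0,0.18,0],[0.05,0,0.198,0],[0.05,0,0.205,0],[0.05,0,0.21,0],[0.05,0,0.21,0]]]'; python3 go.py jig -23.5 0 66; python3 - <<'E'
from h import *
for n in("scene","side"):
  C,X,P,K=shot(n,"leaf_"+n);z=X[...,2]
  m=(abs(z-.058)<.012)&(abs(X[...,0]-.495)<.07)&(abs(X[...,1]-.005)<.045);p=X[m];c=np.polyfit(p[:,0],p[:,2],1);print(m.sum(),np.median(p[:,2]),np.degrees(np.arctan(c[0])))
E
```

```text
time_s: 46.98
eef_pos: [0.4736, 0.0065, 0.0659]
eef_rot: [-0.001, 0.019, 1.0, -0.0]
wrist_force: [-8.2, 1.3, 16.0]
opening: -0.001
grasp_force: 8.0
shares [ 0.005 -0.004 -0.   ] yaw of tool y 87.9 pos [0.4736 0.0065 0.0659]
1260 0.05889683298890236 -0.20471926607167473
855 0.05637609632797702 0.8409086794456843
```

The leaf is shut: top about 58 mm and level within 1°, with 16 N press. Now the turnbutton, from its outer side.

```bash
python3 -m handwheel '[[[0,0,-0.15,0],[0,0,-0.25,0],[0.05,0.25,-0.25,0],[0.07,0.5,-0.25,0],[0.07,0.58,-0.25,0],[0.07,0.58,-0.25,0]]]' 0; python3 - <<'E'
from h import *
from go import O,a
T=pose();print(np.round(T[:3,3],3))
C,X,P,K=shot("wrist","w11");z=X[...,2];H=hsv(C)
d=X[...,:2]*1000-O;jx=d[...,0]*np.cos(a)+d[...,1]*np.sin(a);jy=-d[...,0]*np.sin(a)+d[...,1]*np.cos(a)
m=((H[...,0]<5)|(H[...,0]>175))&(H[...,1]>150)&(z>.06)&(z<.085)&(abs(jx)<130)
q=np.c_[jx[m],jy[m]];print(m.sum(),cv2.minAreaRect(q.astype(np.float32)))
r=np.hypot(q[:,0]+30,q[:,1]-60);f=q[r>35];print("phi",np.arctan2(60-f[:,1].mean(),-(f[:,0].mean()+30)),r.max())
E
python3 go.py jig -37 111 71
```

```text
time_s: 47.82
eef_pos: [0.4644, 0.1234, 0.1148]
eef_rot: [0.0, 0.018, 1.0, -0.0]
wrist_force: [0.4, -1.3, 0.0]
opening: -0.006
grasp_force: 0.0
[0.464 0.123 0.115]
1606 ((-45.81431579589844, 69.57981872558594), (21.592336654663086, 61.93280792236328), 61.663482666015625)
phi -0.6222091973154638 49.59443882008942
shares [ 0.005 -0.027  0.218] yaw of tool y 87.9 pos [0.4645 0.1226 0.1147]
```

View pics/w11.png

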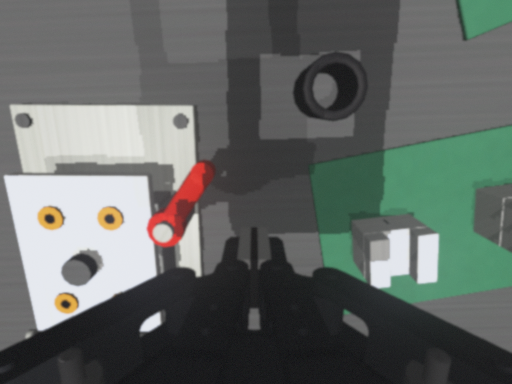

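The leaf is shut. The button arm runs from its pin at (165,232) to its tip at (205,170), φ≈-0.62, and the shut fingers are on its outer side. Descend and sweep.

```bash
python3 -m handwheel '[[[0,0,0.12,0],[0,0,0.215,0],[0,0,0.215,0],[0.089,-0.103,0.215,0],[0.136,-0.146,0.215,0],[0.169,-0.2,0.215,0],[0.184,-0.264,0.215,0],[0.184,-0.264,0.215,0]]]'; python3 go.py jig -72 50.8 71
```

```text
time_s: 48.88
eef_pos: [0.4254, 0.0706, 0.0718]
eef_rot: [-0.0, 0.02, 1.0, -0.0]
wrist_force: [-0.1, 0.9, -0.0]
opening: -0.003
grasp_force: 0.0
shares [-0.006 -0.061  0.004] yaw of tool y 87.8 pos [0.4254 0.0706 0.0718]
```

```bash
python3 -m handwheel '[[[-0.006,-0.061,0,0],[-0.03,-0.121,0,0],[-0.069,-0.172,0,0],[-0.095,-0.19,0,0],[-0.116,-0.205,0,0],[-0.13,-0.205,0,0],[-0.138,-0.205,0,0],[-0.146,-0.205,0,0],[-0.146,-0.205,0,0]]]'; python3 go.py jig -46 22 71; python3 -m handwheel '[[[0.1,0,0,0],[0.1,0,-0.3,0],[0.2,0,-0.6,0],[0.3,0,-0.8,0],[0.3,0,-0.8,0]]]'; python3 - <<'E'
from h import *
from go import O,a
for n in("wrist","scene","side"):
    C,X,P,K=shot(n,"f_"+n);z=X[...,2];H=hsv(C)
    d=X[...,:2]*1000-O;jx=d[...,0]*np.cos(a)+d[...,1]*np.sin(a);jy=-d[...,0]*np.sin(a)+d[...,1]*np.cos(a)
    m=((H[...,0]<5)|(H[...,0]>175))&(H[...,1]>150)&(z>.055)&(z<.085)&(abs(jx)<130)
    q=np.c_[jx[m],jy[m]];r=np.hypot(q[:,0]+30,q[:,1]-60);f=q[(r>25)&(r<60)]
    if len(f): print(n,len(f),"phi",np.arctan2(60-f[:,1].mean(),-(f[:,0].mean()+30)))
    if n!="wrist":
      for k in comps((z>.038)&(z<.056)&(X[...,1]>.2)&(X[...,0]>.35)&(X[...,0]<.7)&(X[...,1]<.45),30):print(rect(X[k]),np.median(z[k]))
      m=(abs(z-.058)<.005)&(abs(jx+10)<45)&(abs(jy)<44);c=np.polyfit(jx[m],z[m]*1000,1);print("leaf",c)
E
```

```text
time_s: 50.0
eef_pos: [0.4502, 0.0296, 0.0709]
eef_rot: [-0.003, 0.018, 1.0, -0.0]
wrist_force: [-10.5, -3.4, 7.2]
opening: -0.003
grasp_force: 5.4
shares [-0.004 -0.005 -0.   ] yaw of tool y 87.9 pos [0.4502 0.0296 0.0709]
time_s: 50.62
eef_pos: [0.3948, 0.0316, 0.2356]
eef_rot: [0.004, 0.019, 1.0, -0.001]
wrist_force: [0.1, 0.1, 0.4]
opening: -0.0
grasp_force: 0.0
scene 38 phi 1.6496914809191203
(array([483.8, 334.9]), array([41.9, 56.3]), 4.2) 0.046986292286069986
(array([509.6, 230.5]), array([40.8, 53.7]), 5.0) 0.047196862394698
leaf [-1.53204285e-03  5.89257189e+01]
side 49 phi 1.4938155651289424
(array([479.8, 353.4]), array([40.8, 17.6]), 4.5) 0.04464446137350819
(array([485.1, 318.2]), array([41.1, 18. ]), 3.5) 0.044864972915895474
(array([507.2, 248.9]), array([42.2, 18.4]), 3.5) 0.04513399953765895
(array([509.8, 214. ]), array([17.3, 39.5]), 89.8) 0.044768219086339434
leaf [-1.62327376e-03  5.66438755e+01]
```

View pics/f_wrist.png

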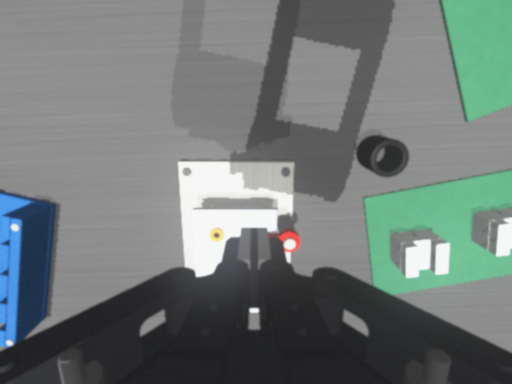

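The leaf is shut level. The button is across (1.49 and 1.65 from two views, stopped at 10 N). Both blocks stand on the mat at (400,255) and (490,235), and the robot is clear. Hand in.

```bash
python3 -c "
from bench import ctrl
print(ctrl.hand_in())"
```

```text
the job is handed in; nothing more can be done
None
```

The job is handed in, with no verdict returned: all three blanks are home in the jig, the leaf is shut and locked by the turnbutton, and both press blocks stand on the mat (confirmed by camera and contact-force checks).

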